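Secure the frame's back and hold the set tweezers over its hanger plate

ROBOT

A 6-joint arm with a two-finger parallel gripper is mounted at the origin on the work surface. World frame = base frame: x ahead of the robot, y to its left, z up, the work surface at z = 0. Lengths are in m, angles in rad, forces in N, time in s.
With the tool pointing down it reaches from about 0.375 to 0.975 m from the base axis. Payload 3.8 kg.
Tool frame: the origin (TCP) lies midway between the tips of the shut fingers; the grasp point (between the pads) lies 19 mm behind it; z points along the fingers, y is the line along which they close (so a half turn about z gives the same grasp; the last joint's range is limited). The gripper opens to 85 mm and grips with 20 to 120 N. Pads are 22 mm wide; open, the fingers measure 114 mm over their backs; the gripper's body (76 mm by 85 mm) begins 54 mm behind the grasp point. The pads swing forward as they close: fully open they stand 13 mm farther back than shut.
Start: joints at [1.139, 0.264, 1.604, -0, 1.274, -0.037], TCP at [0.26, 0.623, 0.231] pointing down, gripper open.
Joint ranges: [-2.63, 2.63], [-0.94, 2.18], [0.31, 2.57], [-1.31, 4.45], [0, 2.66], [-2.55, 2.55]. Speed limits (rad/s): [2.57, 2.57, 3.14, 3.14, 3.14, 3.14].

INTERFACE

Orientations are given as a rotation vector (axis times angle).
In Python, from workcell import bot, imaging gives the robot as it stands.
- The arm moves only by the tool step_arm, never from a script. Its argument "series" is a list of rows, each an object of numbers: "grip": the closure, from -1 (fully open) to 1 (shut); "x", "y", "z": the shift along the tool's x, y, z normalised to -1 to 1, where 1 is 500 mm; "ax", "ay", "az": the turn, a rotation vector about the tool's x, y, z normalised to -1 to 1, where 1 is 30 degrees. A call has 1 to 12 rows; each row is the pose to reach, as a shift and turn from the pose commanded when the call began, along the tool's axes at that moment; what a row does not reach only later rows make up. A row lasts 1/10 s, in which the tool goes at most 50 mm and 8.59 degrees, less where a joint would pass 70% of its speed; a pose out of reach is approached as far as the arm can. A call with a number of a shift or a turn outside -1 to 1 is refused whole. A call with a gripper value outside its range is refused whole. The fingers move at their own pace and stop on an object; "force" is the grip in N (left out, the last holds). Time passes only in rows, so rows that repeat a pose let the fingers close. It gives the time, the measured TCP pose, the force, the opening and the grip force at its end, in the units of the state.
- bot.read_state(): the state, without advancing time (a new reading comes with each control period).
- imaging.read_camera(name): name is "scene" or "top"; returns a dict with "img" (420x560x3 uint8, red, green, blue), "fx", "fy", "cx", "cy" (pixels), "R" (3x3) and "t" (3): a world point X has camera coordinates R X + t. Camera axes: x right, y down, z forward; pixel columns grow to the right and rows downward; lengths in m; the calibration is good to about 2 mm. A picture is of the moment at which its call begins. There is no depth.
- bot.finish_job(): hands the job in; it is judged then, once.
The state is a dict: "time": time; "q": joint angles; "joint_vel": joint speeds; "joint_torque": joint torques, N m; "tool_pos": TCP position; "tcp_rot": TCP orientation; "wrist_force": force on the tool from outside, world axes, zero at the start; "torque": the same for the moment, N m; "width": opening from 0.0 (shut) to 1.0 (fully open); "grip_force": force on a finger pad.
Only numpy, scipy, OpenCV 4.12 (cv2) and the standard library are available. Lean on these libraries where they do the work, as an engineer would, in place of code of your own. Each camera call takes 0.05 s, during which the arm holds its last target. There are 200 camera calls.

TASK

Close the back of the picture frame by turning its turnbutton square across the backing board. Then pick the sprung tweezers up off their rest and squeeze them until the pin on the sprung arm stands in line with the black mark on the gauge bar. Finish still holding them steady at that gap, level, with the tips about 5 cm above the small brass hanger plate on the frame, ready for a ring to be put between them, and leave everything else where it is.

Things in the scene. Friction and masses are not known exactly. Their poses are not given: they have to be found in the camera images.
- frame: Wooden picture frame lying face down on a cork pad, fixed to the table. Outer 150 mm (its x) by 200 mm (its y), rails 30 mm wide, back of the rails 22 mm above the table; the plywood backing board inside lies 4 mm lower. Origin: centre of the frame, on the table; z up.
- hanger (a point): Centre of the brass hanger plate (14 x 36 mm, flat) on the middle of the frame's +x rail, 60 mm from the frame's centre; on its top, 23.5 mm above the table. Axes as the frame's.
- turnbutton (a joint): Dark wooden turnbutton on the middle of the frame's -x rail. 0: nose along the rail, to the frame's +y (not secured). Grows clockwise from above; 1.57: nose square across the backing board, to the frame's +x (secured). Stop at 1.6. Starts at 0 to 0.4; light friction (0.04 N m), stays where left.
- button_pivot (a point): Top of the turnbutton on its vertical pivot axis, 40 mm above the table, at (-55, 0) mm in the frame's axes. The button is a bar 10 mm wide and 16 mm high (its underside 2 mm above the rail), reaching 34 mm from the pivot to the nose and 12 mm the other way.
- button_nose (a point): Top of the turnbutton at the end of its nose, 34 mm from the pivot.
- tweezer_rest: Light wooden rest, fixed, 190 mm (its x) by 78 mm, 6 mm base with two cross sills 30 mm high and 14 mm wide, 55 mm behind and 60 mm ahead of its centre, with small lips at the sills' ends; the tweezers lie across the sills, tips to the rest's +x. Origin: centre, on the table.
- tweezers: Loose sprung tweezers, 167 mm long, about 0.1 kg. Origin: heel pivot, on the arms' underside, 30 mm above the table on the rest; x to the tips (150 mm away), y to the fixed arm, z up. Steel arms 4 mm thick, 14 mm high: the +y one fixed, the -y one hinged at the heel and sprung open. Each has a dark finger plate outside, see point grip.
- grip (a point): Between the finger plates (26 mm long, 22 mm high), 90 mm from the heel on the centre line, 37 mm above the table on the rest: squeeze here. Over the plates: 41 mm when free (y 16.5 to -25), 33 mm (plates parallel) at a tip gap of 12 mm. Takes 2 N at first, 15 N nearly shut. 1 mm of squeeze here closes the tips 1.67 mm and moves the pin 1.5 mm. Let go, they spring open.
- tips (a point): Point between the tips: 150 mm ahead of the heel on the centre line, 7 mm above the arms' underside; 60 mm ahead of point grip. Axes as the tweezers'.
- pin (a point): Top of the upright dark pin (4 mm thick) on the sprung arm, about 134 mm from the heel, just ahead of the gauge bar. It moves to the tweezers' +y as they are squeezed.
- mark (a point): Top centre of the black mark, a block 4 mm wide (y) and 12 mm long on the aluminium gauge bar that crosses the tweezers 124 mm from the heel. Fast to the fixed arm; its place along the bar differs from start to start (tip gaps of about 6 to 19 mm). The gap is right when pin and mark have the same y in the tweezers' axes. Axes as the tweezers'.
- spring_arm (a joint): Angle of the sprung arm: 0 fully open (tip gap 26 mm), growing as the tweezers are squeezed, 0.093 at a tip gap of 12 mm, stop at 0.16.
- seal_stone: Bystander, to be left alone: square marble seal block, 26 x 26 x 55 mm, upright.
- ink_pot: Bystander, to be left alone: round blue jar, 42 mm across, 45 mm tall.
- paste_tin: Bystander, to be left alone: flat round red tin, 60 mm across, 22 mm tall.
- water_bowl: Bystander, to be left alone: white bowl, 84 mm across, 40 mm tall.
- brush: Bystander, to be left alone: flat paste brush lying, 200 mm long.
- paddle_fan: Bystander, to be left alone: round paper hand fan lying flat, 128 mm across with a 125 mm handle.
- small_picture: Bystander, to be left alone: small framed picture lying flat, 80 x 100 x 12 mm.
- screwdriver: Bystander, to be left alone: screwdriver lying, 160 mm long.

How it is judged:
On the way, in this order (a step that is already met when the one before it is completed fails the run):
1. the turnbutton lies square across the backing board (value of joint turnbutton above 1.4 rad), for 0.2 s.
2. the tweezers are lifted clear of their rest in the fingers (height (world z) of each of tips, grip above 0.06 m and contact force between tweezers and tweezer_rest below 0.05 N and contact force between the fingers and tweezers above 1 N), for 0.2 s.
At the end, for the whole second after the job is handed in: Turnbutton at 1.40 rad or more. Tweezers carried by the fingers alone, still (under 20 mm/s, arm under 0.05 rad/s), level within 0.35 rad; pin within 2.5 mm of the mark in the tweezers' y; midpoint of the tips within 18 mm of the hanger plate's centre seen from above and 25 to 80 mm above it (value of joint turnbutton above 1.4 rad and y of pin in the frame of mark between -0.0025 and 0.0025 m and velocity of joint spring_arm between -0.05 and 0.05 rad/s and linear speed of tweezers below 0.02 m/s and angle between tweezers's own z axis and vertical below 0.35 rad and horizontal distance between tips and hanger below 0.018 m and z of tips in the frame of hanger between 0.025 and 0.08 m and contact force between the fingers and tweezers above 1 N and contact force between tweezers and tweezer_rest below 0.05 N and contact force between tweezers and frame below 0.05 N); the arm keeps its last pose, push and grip.
It fails at once if a bystander is pushed more than 25 mm from its place (distance of any of seal_stone, ink_pot, paste_tin, water_bowl, brush, paddle_fan, small_picture, screwdriver from where it was at the start of the episode above 0.025 m).
It also fails if it takes over 58 s, if anything falls off the work surface, if the arm or the gripper's body presses on something with over 40 N, if the wrist force passes 120 N, or if a joint passes its speed limit or range.

## Working session

There is one attempt and no reset: what is moved stays moved. The work goes in short steps, Python scripts to look and compute and a tool call to move; the robot and the scene stay as the last step left them, time stands still between calls to the robot, and variables do not carry over. Pictures are saved under pics/ and viewed, at most 10 in all, crops included, and the job is handed in when it is done.

Besides the shell and the picture viewer there is one more tool, called after "Call:" in YAML: its name, and indented under it one key for each argument. step_arm: Moves the arm, as the interface text tells. Scaled input: -1 to 1 covers 500 mm each way for a shift and 30 degrees each way for a turn. Its arguments: {"type":"object","properties":{"series":{"type":"array","items":{"type":"object","properties":{"grip":{"type":"number"},"x":{"type":"number","minimum":-1,"maximum":1},"y":{"type":"number","minimum":-1,"maximum":1},"z":{"type":"number","minimum":-1,"maximum":1},"ax":{"type":"number","minimum":-1,"maximum":1},"ay":{"type":"number","minimum":-1,"maximum":1},"az":{"type":"number","minimum":-1,"maximum":1}}}},"force":{"type":"number"}},"required":["series"]}

```bash
mkdir -p pics; cat > h.py <<'E'
import numpy as np, cv2
from workcell import bot, imaging
from scipy.spatial.transform import Rotation as Ro
def cam(n):
    c=imaging.read_camera(n); c['R']=np.array(c['R']); c['t']=np.array(c['t']); c['img']=np.array(c['img']); return c
def ray(c,u,v,z):
    d=c['R'].T@np.array([(u-c['cx'])/c['fx'],(v-c['cy'])/c['fy'],1]); o=-c['R'].T@c['t']
    return o+d*(z-o[2])/d[2]
def proj(c,X):
    p=c['R']@np.array(X)+c['t']; return np.array([c['fx']*p[0]/p[2]+c['cx'],c['fy']*p[1]/p[2]+c['cy']])
def save(n,img): cv2.imwrite('pics/'+n,cv2.cvtColor(img,cv2.COLOR_RGB2BGR))
E
python3 - <<'E'
from h import *
import pickle
for n in('top','scene'):
    c=cam(n); save(n+'0.png',cv2.resize(c['img'],(800,600),interpolation=cv2.INTER_CUBIC)); pickle.dump(c,open(n+'.pkl','wb'))
    print(n,c['fx'],c['cx'],c['cy'],-c['R'].T@c['t'])
print(bot.read_state())
E
```

```text
top 394.7272324949139 278.37395174953224 214.18081847975623 [ 0.49119185 -0.00249013  1.00225421]
scene 490.212067588533 280.7234752434301 209.15716012972422 [ 1.46988508 -0.54009347  0.90619427]
{'time': 0.1, 'q': array([ 1.13907749e+00,  2.64690801e-01,  1.60526162e+00,  1.23481865e-05,
        1.27369303e+00, -3.69437703e-02]), 'joint_vel': array([ 0.00321104, -0.00091297, -0.00272155,  0.00011294,  0.00106481,
       -0.0001635 ]), 'joint_torque': array([-5.41988593e-04, -5.16714978e+01, -3.68586946e+01, -7.09776668e-05,
        6.46276298e-03, -4.03620936e-05]), 'tool_pos': array([0.25935043, 0.62246253, 0.23006471]), 'tcp_rot': array([-0.61600184, -3.0801087 ,  0.00313161]), 'wrist_force': array([ 0.1159425 , -0.3106289 , -0.24396627]), 'torque': array([ 0.00260976,  0.00422373, -0.00401134]), 'grip_force': 0.0, 'width': 1.0042513131410788}
```

View pics/top0.png

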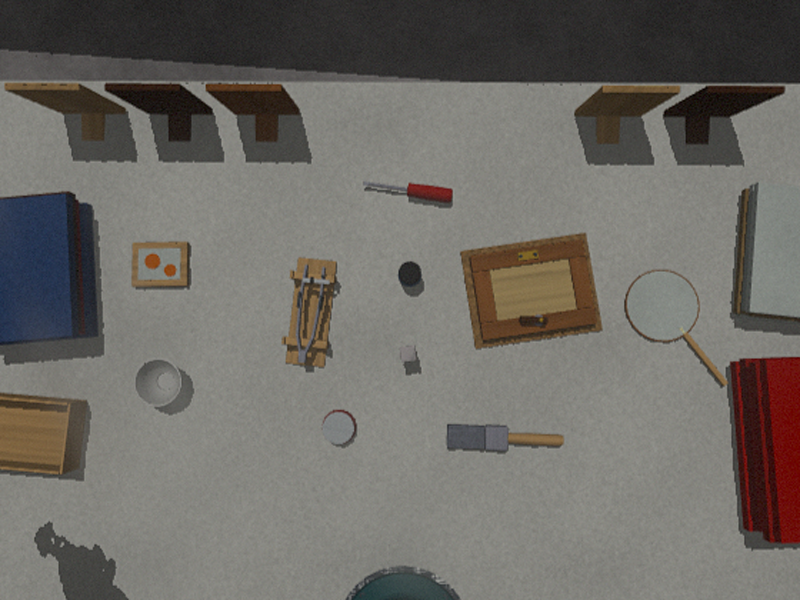

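View pics/scene0.png

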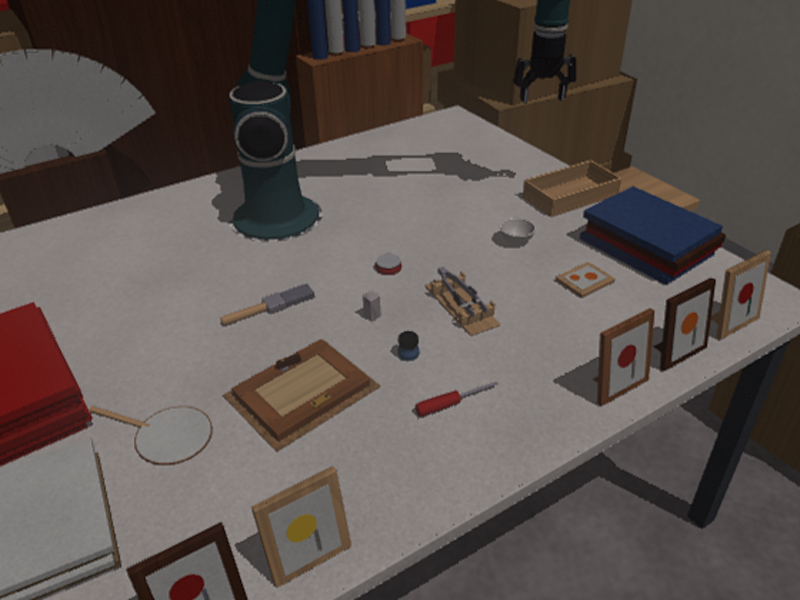

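The top view (800x600) shows the frame centred near (530,290), hanger at (528,255), and button at (533,321) with its nose to image right. The tweezers run from heel (304,352) to tips near (318,268). I'll crop both areas.

```bash
python3 - <<'E'
from h import *
import pickle
c=pickle.load(open('top.pkl','rb')); im=c['img']
a=im[170:265,190:245]; b=im[155:250,315:430]
a=cv2.resize(a,None,fx=6,fy=6,interpolation=cv2.INTER_CUBIC);b=cv2.resize(b,None,fx=4,fy=4,interpolation=cv2.INTER_CUBIC)
o=np.zeros((600,800,3),np.uint8); o[:570,:330]=a;o[:380,335:795]=b
save('crop.png',np.clip(o*1.6,0,255).astype(np.uint8))
E
```

```text
(no output)
```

View pics/crop.png

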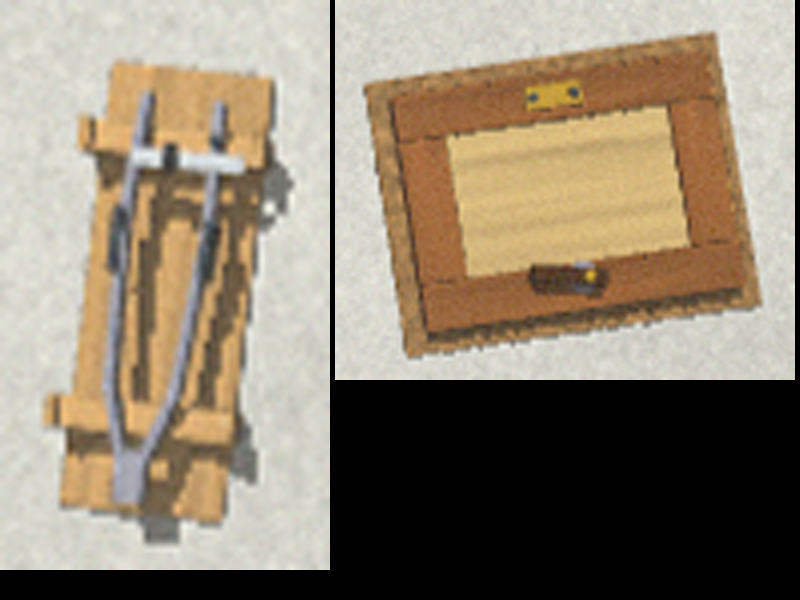

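In the crop, the button's pivot screw is at (590,275) and its nose at (532,277). The hanger is at (554,95) and points up, along frame +x. On the tweezers the fixed tip is at (148,95), sprung tip (218,105), mark (170,157) and heel block (128,475). Next I'll measure these.

```bash
python3 - <<'E'
from h import *
import pickle
c=pickle.load(open('top.pkl','rb')); im=c['img']; hsv=cv2.cvtColor(im,cv2.COLOR_RGB2HSV).astype(int)
H,S,V=hsv[...,0],hsv[...,1],hsv[...,2]
print('board hsv',hsv[200,375],'brass',hsv[178,367:374].tolist(),'rail',hsv[180,385])
def big(m):
    n,l,s,ce=cv2.connectedComponentsWithStats(m.astype(np.uint8)); i=1+np.argmax(s[1:,4]); return l==i,ce[i],s[i,4]
roi=np.zeros(H.shape,bool); roi[150:255,310:435]=1
rail=roi&(S>125)&(V>50)
# board
m,ce,a=big(roi&(H>=16)&(H<26)&(S>80)&(S<130)&(V>110)); 
r=cv2.minAreaRect(np.argwhere(m)[:,::-1].astype(np.float32)); bp=np.array([ray(c,*p,0.018)[:2] for p in cv2.boxPoints(r)])
print('board',a,bp.round(4).tolist(),'ctr',bp.mean(0),'sides',np.linalg.norm(np.diff(bp,axis=0),axis=1))
sub=np.zeros(H.shape,bool); sub[172:186,362:378]=1
m,ce,a=big(sub&(S>150)&(H>19)&(V>80)); print('brass',a,ce,ray(c,*ce,0.0235))
sub=np.zeros(H.shape,bool); sub[212:236,355:392]=1
m=sub&(V<60); m,ce,a=big(m); r=cv2.minAreaRect(np.argwhere(m)[:,::-1].astype(np.float32)); print('btn',a,r,ray(c,*ce,0.04))
piv=ray(c,(590-335)/4+315,275/4+155,0.042); nose=ray(c,(532-335)/4+315,276/4+155,.04);print('piv',piv,'nose',nose)
P=lambda u,v,z:ray(c,u/6+190-.4,v/6+170-.4,z)
ft=P(149,93,.044);st=P(219,103,.044);hb=P(130,502,.044);mk=P(170,157,.05)
b1=P(132,157,.05);b2=P(245,163,.05);pl=P(113,240,.045);pr=P(217,250,.045)
for n,v in dict(ft=ft,st=st,hb=hb,mk=mk,b1=b1,b2=b2,pl=pl,pr=pr).items(): print(n,v.round(4))
print('tips',np.linalg.norm(ft-st),'len',np.linalg.norm((ft+st)/2-hb),'bar ang',np.degrees(np.arctan2(*(b1-b2)[[1,0]])),'heel-tip ang',np.degrees(np.arctan2(*(ft-hb)[[1,0]])),'plates',np.linalg.norm(pl-pr))
E
```

```text
board hsv [ 19 110 135] brass [[20, 171, 125], [22, 183, 124], [20, 164, 126], [22, 179, 124], [22, 173, 122], [22, 191, 119], [20, 152, 79]] rail [ 14 155  92]
board 1947 [[0.6272, -0.1449], [0.6492, -0.2833], [0.5618, -0.2952], [0.5399, -0.1578]] ctr [ 0.59452675 -0.22029805] sides [0.14012522 0.08820733 0.13920443]
brass 60 [369.36666667 178.23333333] [ 0.6543501  -0.21077865  0.0235    ]
btn 95 ((372.5, 225.0), (6.0, 19.0), 90.0) [ 0.53771214 -0.21381359  0.04      ]
piv [ 0.54010312 -0.22912691  0.042     ] nose [ 0.53916306 -0.19449166  0.04      ]
ft [0.63   0.1724 0.044 ]
st [0.6262 0.1436 0.044 ]
hb [0.4634 0.176  0.044 ]
mk [0.6031 0.1621 0.05  ]
b1 [0.6029 0.1776 0.05  ]
b2 [0.6009 0.1316 0.05  ]
pl [0.5694 0.1854 0.045 ]
pr [0.5658 0.1429 0.045 ]
tips 0.02904324777241151 len 0.1656661193923432 bar ang 87.59260886765611 heel-tip ang -1.222050967952959 plates 0.042654993723298194
```

```bash
cat >> h.py <<'E'
def go(p,yaw,tilt=0):
    """scaled row from present pose to TCP p, tool down with tool y at world yaw (deg)"""
    s=bot.read_state(); R0=Ro.from_rotvec(s['tcp_rot']); a=np.radians(yaw)
    R1=Ro.from_matrix(np.array([[-np.sin(a),np.cos(a),0],[np.cos(a),np.sin(a),0],[0,0,-1]]).T if 0 else np.column_stack([[-np.sin(a),np.cos(a),0],[np.cos(a),np.sin(a),0],[0,0,-1]]))
    d=R0.inv().apply(np.array(p)-s['tool_pos'])/.5; w=np.degrees((R0.inv()*R1).as_rotvec())/30
    print('t',round(s['time'],2),'pos',np.round(s['tool_pos'],4),'w',round(s['width'],3),'shift',d.round(4),'turn',w.round(4))
E
python3 -c "
from h import *
go((0.400,0.197,0.2),35)"
```

```text
t 0.1 pos [0.2594 0.6225 0.2301] w 1.004 shift [-0.5869 -0.6772  0.0615] turn [-3.9000e-03  9.0000e-04  1.0794e+00]
```

Call:
step_arm:
  series:
    - {"x": -0.586,"y": -0.678,"z": 0.1,"az": 1.0,"grip": -1}
    - {"x": -0.586,"y": -0.678,"z": 0.1,"az": 1.0,"grip": -1}
    - {"x": -0.586,"y": -0.678,"z": 0.1,"az": 1.0,"grip": -1}
    - {"x": -0.586,"y": -0.678,"z": 0.1,"az": 1.0,"grip": -1}
    - {"x": -0.586,"y": -0.678,"z": 0.1,"az": 1.0,"grip": -1}
    - {"x": -0.586,"y": -0.678,"z": 0.1,"az": 1.0,"grip": -1}
    - {"x": -0.586,"y": -0.678,"z": 0.1,"az": 1.0,"grip": -1}
    - {"x": -0.586,"y": -0.678,"z": 0.1,"az": 1.0,"grip": -1}
    - {"x": -0.586,"y": -0.678,"z": 0.1,"az": 1.0,"grip": -1}
    - {"x": -0.586,"y": -0.678,"z": 0.1,"az": 1.0,"grip": -1}

```text
validation failed for argument at $.se...
```

```bash
python3 -c "
from h import *
go((0.540,-0.229,0.11),1.6)"
```

```text
t 0.1 pos [0.2594 0.6225 0.2301] w 1.004 shift [-1.1731 -1.3556  0.2428] turn [-3.6000e-03  2.1000e-03  2.1927e+00]
```

Call:
step_arm:
  series:
    - {"grip": -1.0,"x": -0.586,"y": -0.678,"z": 0.06,"ax": 0.0,"ay": 0.0,"az": 0.95}
  force: 30

```text
time: 0.2
tool_pos: [0.274, 0.579, 0.2269]
tcp_rot: [-0.844, -3.025, -0.003]
wrist_force: [1.2, -0.7, -0.2]
width: 0.995
grip_force: 0.0
```

```bash
python3 -c "
from h import *
go((0.400,0.197,0.2),35)"
```

```text
t 0.2 pos [0.274  0.579  0.2269] w 0.995 shift [-0.6111 -0.5233  0.0521] turn [ 0.002  -0.0038  0.7944]
```

Call:
step_arm:
  series:
    - {"grip": -1.0,"x": -0.61,"y": -0.52,"z": 0.05,"ax": 0.0,"ay": 0.0,"az": 0.8}
    - {"grip": -1.0,"x": -0.61,"y": -0.52,"z": 0.05,"ax": 0.0,"ay": 0.0,"az": 0.8}
    - {"grip": -1.0,"x": -0.61,"y": -0.52,"z": 0.05,"ax": 0.0,"ay": 0.0,"az": 0.8}
    - {"grip": -1.0,"x": -0.61,"y": -0.52,"z": 0.05,"ax": 0.0,"ay": 0.0,"az": 0.8}
    - {"grip": -1.0,"x": -0.61,"y": -0.52,"z": 0.05,"ax": 0.0,"ay": 0.0,"az": 0.8}
    - {"grip": -1.0,"x": -0.61,"y": -0.52,"z": 0.05,"ax": 0.0,"ay": 0.0,"az": 0.8}
    - {"grip": -1.0,"x": -0.61,"y": -0.52,"z": 0.05,"ax": 0.0,"ay": 0.0,"az": 0.8}
    - {"grip": -1.0,"x": -0.61,"y": -0.52,"z": 0.05,"ax": 0.0,"ay": 0.0,"az": 0.8}
    - {"grip": -1.0,"x": -0.61,"y": -0.52,"z": 0.05,"ax": 0.0,"ay": 0.0,"az": 0.8}
    - {"grip": -1.0,"x": -0.61,"y": -0.52,"z": 0.05,"ax": 0.0,"ay": 0.0,"az": 0.8}

```text
time: 1.2
tool_pos: [0.4014, 0.194, 0.2026]
tcp_rot: [-1.461, -2.78, 0.0]
wrist_force: [0.1, 0.8, 0.4]
width: 0.997
grip_force: 0.0
```

```bash
python3 -c "
from h import *
go((0.540,-0.229,0.11),1.6)"
```

```text
t 1.2 pos [0.4014 0.194  0.2026] w 0.997 shift [-0.8542 -0.2516  0.1848] turn [-1.2000e-03 -8.0000e-04  1.0988e+00]
```

Call:
step_arm:
  series:
    - {"grip": 0.0,"x": -0.854,"y": -0.252,"z": 0.18,"ax": 0.0,"ay": 0.0,"az": 0.98}
    - {"grip": 0.0,"x": -0.854,"y": -0.252,"z": 0.18,"ax": 0.0,"ay": 0.0,"az": 0.98}
    - {"grip": 0.0,"x": -0.854,"y": -0.252,"z": 0.18,"ax": 0.0,"ay": 0.0,"az": 0.98}
    - {"grip": 0.0,"x": -0.854,"y": -0.252,"z": 0.18,"ax": 0.0,"ay": 0.0,"az": 0.98}
    - {"grip": 0.0,"x": -0.854,"y": -0.252,"z": 0.18,"ax": 0.0,"ay": 0.0,"az": 0.98}
    - {"grip": 0.0,"x": -0.854,"y": -0.252,"z": 0.18,"ax": 0.0,"ay": 0.0,"az": 0.98}
    - {"grip": 0.0,"x": -0.854,"y": -0.252,"z": 0.18,"ax": 0.0,"ay": 0.0,"az": 0.98}
    - {"grip": 0.0,"x": -0.854,"y": -0.252,"z": 0.18,"ax": 0.0,"ay": 0.0,"az": 0.98}
    - {"grip": 0.0,"x": -0.854,"y": -0.252,"z": 0.18,"ax": 0.0,"ay": 0.0,"az": 0.98}
    - {"grip": 0.0,"x": -0.854,"y": -0.252,"z": 0.18,"ax": 0.0,"ay": 0.0,"az": 0.98}
    - {"grip": 0.0,"x": -0.854,"y": -0.252,"z": 0.18,"ax": 0.0,"ay": 0.0,"az": 0.98}
    - {"grip": 0.0,"x": -0.854,"y": -0.252,"z": 0.18,"ax": 0.0,"ay": 0.0,"az": 0.98}

```text
time: 2.4
tool_pos: [0.5416, -0.2252, 0.1126]
tcp_rot: [-2.112, -2.324, -0.0]
wrist_force: [-1.0, 0.1, -0.3]
width: 0.497
grip_force: 0.0
```

```bash
python3 -c "
from h import *
go((0.540,-0.229,0.030),1.6)"
```

```text
t 2.4 pos [ 0.5416 -0.2252  0.1126] w 0.497 shift [-0.0074 -0.0038  0.1652] turn [-0.0016 -0.0023  0.1295]
```

Call:
step_arm:
  series:
    - {"grip": 0.0,"x": -0.007,"y": -0.004,"z": 0.07,"ax": 0.0,"ay": 0.0,"az": 0.13}
    - {"grip": 0.0,"x": -0.007,"y": -0.004,"z": 0.12,"ax": 0.0,"ay": 0.0,"az": 0.13}
    - {"grip": 0.0,"x": -0.007,"y": -0.004,"z": 0.15,"ax": 0.0,"ay": 0.0,"az": 0.13}
    - {"grip": 0.0,"x": -0.007,"y": -0.004,"z": 0.165,"ax": 0.0,"ay": 0.0,"az": 0.13}
    - {"grip": 0.0,"x": -0.007,"y": -0.004,"z": 0.165,"ax": 0.0,"ay": 0.0,"az": 0.13}
    - {"grip": 0.68,"x": -0.007,"y": -0.004,"z": 0.165,"ax": 0.0,"ay": 0.0,"az": 0.13}
    - {"grip": 0.68,"x": -0.007,"y": -0.004,"z": 0.165,"ax": 0.0,"ay": 0.0,"az": 0.13}
    - {"grip": 0.68,"x": -0.007,"y": -0.004,"z": 0.165,"ax": 0.0,"ay": 0.0,"az": 0.13}
    - {"grip": 0.68,"x": -0.007,"y": -0.004,"z": 0.165,"ax": 0.0,"ay": 0.0,"az": 0.13}
    - {"grip": 0.68,"x": -0.007,"y": -0.004,"z": 0.165,"ax": 0.0,"ay": 0.0,"az": 0.13}
  force: 20

```text
time: 3.4
tool_pos: [0.5407, -0.2315, 0.0313]
tcp_rot: [2.191, 2.248, 0.001]
wrist_force: [0.7, -0.1, 2.1]
width: 0.159
grip_force: 0.8
```

```bash
python3 -c "
from h import *
go((0.540,-0.229,0.030),-80.9)"
```

```text
t 3.4 pos [ 0.5407 -0.2315  0.0313] w 0.159 shift [ 0.005  -0.0014  0.0026] turn [ 4.5000e-03 -1.4000e-03  2.7456e+00]
```

Call:
step_arm:
  series:
    - {"grip": 0.68,"x": 0.002,"y": 0.0,"z": 0.0,"ax": 0.0,"ay": 0.0,"az": 0.25}
    - {"grip": 0.68,"x": 0.004,"y": 0.0,"z": 0.0,"ax": 0.0,"ay": 0.0,"az": 0.5}
    - {"grip": 0.68,"x": 0.004,"y": 0.0,"z": 0.0,"ax": 0.0,"ay": 0.0,"az": 0.75}
    - {"grip": 0.68,"x": 0.004,"y": 0.0,"z": 0.0,"ax": 0.0,"ay": 0.0,"az": 0.98}

```text
time: 3.8
tool_pos: [0.5413, -0.2296, 0.0311]
tcp_rot: [2.694, 1.611, 0.003]
wrist_force: [4.4, -1.2, -0.6]
width: 0.161
grip_force: 2.1
```

Call:
step_arm:
  series:
    - {"grip": 0.68,"x": 0.0,"y": 0.0,"z": 0.0,"ax": 0.0,"ay": 0.0,"az": 0.25}
    - {"grip": 0.68,"x": 0.0,"y": 0.0,"z": 0.0,"ax": 0.0,"ay": 0.0,"az": 0.5}
    - {"grip": 0.68,"x": 0.0,"y": 0.0,"z": 0.0,"ax": 0.0,"ay": 0.0,"az": 0.75}
    - {"grip": 0.68,"x": 0.0,"y": 0.0,"z": 0.0,"ax": 0.0,"ay": 0.0,"az": 0.98}

```text
time: 4.2
tool_pos: [0.5409, -0.2293, 0.031]
tcp_rot: [3.016, 0.876, 0.003]
wrist_force: [2.5, -0.2, 0.4]
width: 0.165
grip_force: 2.0
```

```bash
python3 -c "
from h import *
go((0.540,-0.229,0.030),-80.9); s=bot.read_state(); print(s['wrist_force'],s['torque'],s['grip_force'])"
```

```text
t 4.2 pos [ 0.5409 -0.2293  0.031 ] w 0.165 shift [-0.0012 -0.0015  0.002 ] turn [ 0.0026 -0.0037  0.7759]
[ 2.50485515 -0.22565515  0.44904848] [ 0.06270224 -0.38424502  0.03711932] 2.0401977364963386
```

Grip snugly at the final angle to square the bar, then open and rise.

Call:
step_arm:
  series:
    - {"grip": 0.68,"x": 0.0,"y": 0.0,"z": 0.0,"ax": 0.0,"ay": 0.0,"az": 0.25}
    - {"grip": 0.68,"x": 0.0,"y": 0.0,"z": 0.0,"ax": 0.0,"ay": 0.0,"az": 0.5}
    - {"grip": 0.68,"x": 0.0,"y": 0.0,"z": 0.0,"ax": 0.0,"ay": 0.0,"az": 0.78}
    - {"grip": 0.8,"x": 0.0,"y": 0.0,"z": 0.0,"ax": 0.0,"ay": 0.0,"az": 0.79}
    - {"grip": 0.8,"x": 0.0,"y": 0.0,"z": 0.0,"ax": 0.0,"ay": 0.0,"az": 0.79}
    - {"grip": 0.8,"x": 0.0,"y": 0.0,"z": 0.0,"ax": 0.0,"ay": 0.0,"az": 0.79}
    - {"grip": 0.8,"x": 0.0,"y": 0.0,"z": 0.0,"ax": 0.0,"ay": 0.0,"az": 0.79}

```text
time: 4.9
tool_pos: [0.5402, -0.2289, 0.031]
tcp_rot: [-3.132, -0.248, -0.002]
wrist_force: [1.0, 4.2, 5.2]
width: 0.11
grip_force: 20.3
```

Call:
step_arm:
  series:
    - {"grip": 0.0,"x": 0.0,"y": 0.0,"z": 0.0,"ax": 0.0,"ay": 0.0,"az": 0.0}
    - {"grip": 0.0,"x": 0.0,"y": 0.0,"z": 0.0,"ax": 0.0,"ay": 0.0,"az": 0.0}
    - {"grip": 0.0,"x": 0.0,"y": 0.0,"z": 0.0,"ax": 0.0,"ay": 0.0,"az": 0.0}
    - {"grip": -0.4,"x": 0.0,"y": 0.0,"z": -0.06,"ax": 0.0,"ay": 0.0,"az": 0.0}
    - {"grip": -0.4,"x": 0.0,"y": 0.0,"z": -0.16,"ax": 0.0,"ay": 0.0,"az": 0.0}
    - {"grip": -0.4,"x": 0.0,"y": 0.0,"z": -0.26,"ax": 0.0,"ay": 0.0,"az": 0.0}
    - {"grip": -0.4,"x": 0.0,"y": 0.0,"z": -0.36,"ax": 0.0,"ay": 0.0,"az": 0.0}

```text
time: 5.6
tool_pos: [0.5388, -0.229, 0.2115]
tcp_rot: [-3.132, -0.246, 0.002]
wrist_force: [0.2, -0.1, 0.2]
width: 0.702
grip_force: 0.0
```

```bash
python3 -c "
from h import *
go((0.43,0,0.25),-88)"
```

```text
t 5.6 pos [ 0.5388 -0.229   0.2115] w 0.702 shift [-0.1435 -0.4864 -0.0766] turn [-0.0007  0.003   0.233 ]
```

```bash
python3 -c "
from h import *
go((0.569,0.1645,0.15),-94)"
```

```text
t 5.6 pos [ 0.5388 -0.229   0.2115] w 0.702 shift [ 0.1828 -0.7678  0.123 ] turn [-0.0006  0.003   0.433 ]
```

Call:
step_arm:
  series:
    - {"grip": -0.35,"x": 0.18,"y": -0.768,"z": 0.12,"ax": 0.0,"ay": 0.0,"az": 0.433}
    - {"grip": -0.35,"x": 0.18,"y": -0.768,"z": 0.12,"ax": 0.0,"ay": 0.0,"az": 0.433}
    - {"grip": -0.35,"x": 0.18,"y": -0.768,"z": 0.12,"ax": 0.0,"ay": 0.0,"az": 0.433}
    - {"grip": -0.35,"x": 0.18,"y": -0.768,"z": 0.12,"ax": 0.0,"ay": 0.0,"az": 0.433}
    - {"grip": -0.35,"x": 0.18,"y": -0.768,"z": 0.12,"ax": 0.0,"ay": 0.0,"az": 0.433}
    - {"grip": -0.35,"x": 0.18,"y": -0.768,"z": 0.12,"ax": 0.0,"ay": 0.0,"az": 0.433}
    - {"grip": -0.35,"x": 0.18,"y": -0.768,"z": 0.12,"ax": 0.0,"ay": 0.0,"az": 0.433}
    - {"grip": -0.35,"x": 0.18,"y": -0.768,"z": 0.12,"ax": 0.0,"ay": 0.0,"az": 0.433}
    - {"grip": -0.35,"x": 0.18,"y": -0.768,"z": 0.12,"ax": 0.0,"ay": 0.0,"az": 0.433}
    - {"grip": -0.35,"x": 0.18,"y": -0.768,"z": 0.12,"ax": 0.0,"ay": 0.0,"az": 0.433}

```text
time: 6.6
tool_pos: [0.568, 0.1652, 0.1495]
tcp_rot: [3.139, -0.105, -0.002]
wrist_force: [0.7, 0.3, -0.8]
width: 0.672
grip_force: 0.0
```

```bash
python3 - <<'E'
from h import *
import pickle
go((0.569,0.1645,0.015),-94)
c=cam('top'); im=c['img']
b=cv2.resize(im[155:250,315:430],None,fx=3,fy=3,interpolation=cv2.INTER_CUBIC)
s=cam('scene'); print(proj(s,(.57,.165,.05)))
u,v=proj(s,(.57,.165,.05)).astype(int)
d=cv2.resize(s['img'][v-45:v+45,u-55:u+55],None,fx=4,fy=4,interpolation=cv2.INTER_CUBIC)
o=np.zeros((400,800,3),np.uint8); o[:285,:345]=b; o[:360,350:790]=d
save('chk1.png',np.clip(o*1.6,0,255).astype(np.uint8))
E
```

```text
t 6.6 pos [0.568  0.1652 0.1495] w 0.672 shift [0.0026 0.0009 0.2691] turn [0.0024 0.0028 0.006 ]
[324.07182186 203.16339236]
```

View pics/chk1.png

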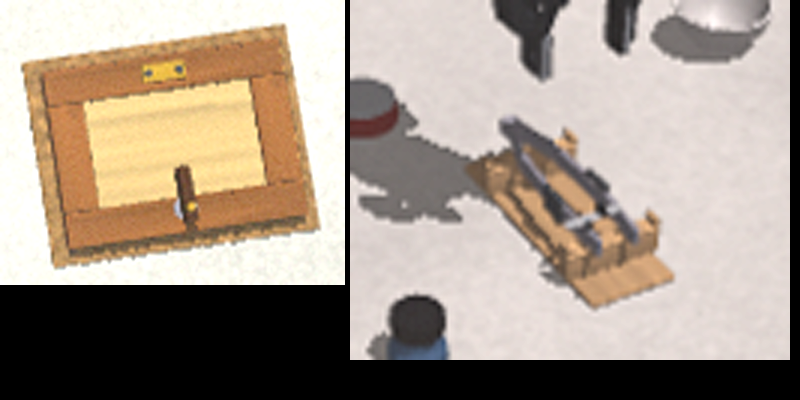

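The left crop shows the button square across the board, with its nose at (180,170) above the pivot at (190,207). The tweezers lie on the rest below the fingers, so I'll descend and squeeze.

Call:
step_arm:
  series:
    - {"grip": -0.35,"x": 0.003,"y": 0.001,"z": 0.09,"ax": 0.0,"ay": 0.0,"az": 0.0}
    - {"grip": -0.35,"x": 0.003,"y": 0.001,"z": 0.16,"ax": 0.0,"ay": 0.0,"az": 0.0}
    - {"grip": -0.35,"x": 0.003,"y": 0.001,"z": 0.21,"ax": 0.0,"ay": 0.0,"az": 0.0}
    - {"grip": -0.35,"x": 0.003,"y": 0.001,"z": 0.25,"ax": 0.0,"ay": 0.0,"az": 0.0}
    - {"grip": -0.35,"x": 0.003,"y": 0.001,"z": 0.269,"ax": 0.0,"ay": 0.0,"az": 0.0}
    - {"grip": -0.2,"x": 0.003,"y": 0.001,"z": 0.269,"ax": 0.0,"ay": 0.0,"az": 0.0}
    - {"grip": -0.1,"x": 0.003,"y": 0.001,"z": 0.269,"ax": 0.0,"ay": 0.0,"az": 0.0}
    - {"grip": 0.0,"x": 0.003,"y": 0.001,"z": 0.269,"ax": 0.0,"ay": 0.0,"az": 0.0}
    - {"grip": 0.05,"x": 0.003,"y": 0.001,"z": 0.269,"ax": 0.0,"ay": 0.0,"az": 0.0}
    - {"grip": 0.05,"x": 0.003,"y": 0.001,"z": 0.269,"ax": 0.0,"ay": 0.0,"az": 0.0}
  force: 30

```text
time: 7.7
tool_pos: [0.5717, 0.1639, 0.0178]
tcp_rot: [-3.139, 0.109, -0.005]
wrist_force: [-0.4, -0.7, 6.1]
width: 0.472
grip_force: 5.1
```

Call:
step_arm:
  series:
    - {"grip": 0.1,"x": 0.0,"y": 0.0,"z": 0.0,"ax": 0.0,"ay": 0.0,"az": 0.0}
    - {"grip": 0.15,"x": 0.0,"y": 0.0,"z": 0.0,"ax": 0.0,"ay": 0.0,"az": 0.0}
    - {"grip": 0.2,"x": 0.0,"y": 0.0,"z": 0.0,"ax": 0.0,"ay": 0.0,"az": 0.0}
    - {"grip": 0.25,"x": 0.0,"y": 0.0,"z": 0.0,"ax": 0.0,"ay": 0.0,"az": 0.0}
    - {"grip": 0.25,"x": 0.0,"y": 0.0,"z": 0.0,"ax": 0.0,"ay": 0.0,"az": 0.0}
    - {"grip": 0.25,"x": 0.0,"y": 0.0,"z": 0.0,"ax": 0.0,"ay": 0.0,"az": 0.0}

```text
time: 8.3
tool_pos: [0.5723, 0.1641, 0.0187]
tcp_rot: [-3.139, 0.109, -0.007]
wrist_force: [-0.5, -2.2, 10.6]
width: 0.38
grip_force: 14.9
```

Now lift, slowly at first.

Call:
step_arm:
  series:
    - {"grip": 0.25,"x": 0.0,"y": 0.0,"z": -0.01,"ax": 0.0,"ay": 0.0,"az": 0.0}
    - {"grip": 0.25,"x": 0.0,"y": 0.0,"z": -0.02,"ax": 0.0,"ay": 0.0,"az": 0.0}
    - {"grip": 0.25,"x": 0.0,"y": 0.0,"z": -0.04,"ax": 0.0,"ay": 0.0,"az": 0.0}
    - {"grip": 0.25,"x": 0.0,"y": 0.0,"z": -0.08,"ax": 0.0,"ay": 0.0,"az": 0.0}
    - {"grip": 0.25,"x": 0.0,"y": 0.0,"z": -0.12,"ax": 0.0,"ay": 0.0,"az": 0.0}
    - {"grip": 0.25,"x": 0.0,"y": 0.0,"z": -0.18,"ax": 0.0,"ay": 0.0,"az": 0.0}
    - {"grip": 0.25,"x": 0.0,"y": 0.0,"z": -0.24,"ax": 0.0,"ay": 0.0,"az": 0.0}
    - {"grip": 0.25,"x": 0.0,"y": 0.0,"z": -0.3,"ax": 0.0,"ay": 0.0,"az": 0.0}
    - {"grip": 0.25,"x": 0.0,"y": 0.0,"z": -0.3,"ax": 0.0,"ay": 0.0,"az": 0.0}
    - {"grip": 0.25,"x": 0.0,"y": 0.0,"z": -0.3,"ax": 0.0,"ay": 0.0,"az": 0.0}

```text
time: 9.3
tool_pos: [0.5705, 0.1639, 0.1669]
tcp_rot: [-3.139, 0.11, -0.003]
wrist_force: [-1.3, 0.5, -1.8]
width: 0.376
grip_force: 10.9
```

```bash
python3 - <<'E'
from h import *
import pickle
go((0.569,0.1645,0.165),-94); s=bot.read_state(); print(s['grip_force'],s['wrist_force'])
T=s['tool_pos']+[0.035,0,.02]; o=[]
for n in('top','scene'):
    c=cam(n); pickle.dump(c,open(n+'2.pkl','wb')); u,v=proj(c,T).astype(int); print(n,u,v)
    o.append(cv2.resize(c['img'][v-38:v+38,u-38:u+38],(395,395),interpolation=cv2.INTER_CUBIC))
save('lift.png',np.clip(np.hstack(o)*1.6,0,255).astype(np.uint8))
E
```

```text
t 9.3 pos [0.5705 0.1639 0.1669] w 0.376 shift [-0.0031 -0.0009  0.0038] turn [-0.0012 -0.0035  0.0001]
10.929447737289593 [-1.26757108  0.52306722 -1.77715795]
top 205 186
scene 333 169
```

View pics/lift.png

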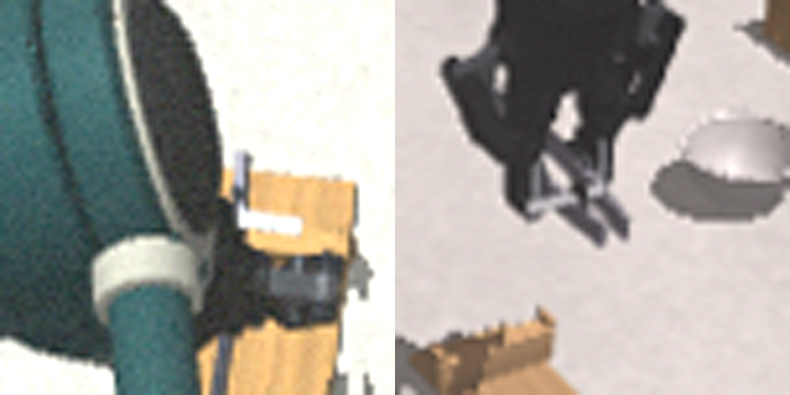

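The lift shows the tweezers held level and clear of the rest. For a close look at pin and mark I'll carry them up near the top camera, tips facing it.

```bash
python3 - <<'E'
from h import *
import pickle
c=pickle.load(open('top2.pkl','rb'))
for p in [(0.5,-.28,.46),(.55,-.3,.5),(.5,-.3,.5)]: print(p,proj(c,p),(c['R']@p+c['t'])[2])
go((0.545,-0.01,0.27),-64)
E
```

```text
(0.5, -0.28, 0.46) [489.31158765 238.93596565] 0.5364769363786951
(0.55, -0.3, 0.5) [520.55652011 199.27941349] 0.4998290006618657
(0.5, -0.3, 0.5) [521.78867639 238.83734647] 0.4962322431254116
t 9.4 pos [0.5688 0.1635 0.1644] w 0.377 shift [-0.0239  0.3497 -0.2109] turn [ 2.0e-04  5.4e-03 -1.0e+00]
```

Call:
step_arm:
  series:
    - {"grip": 0.25,"x": 0.0,"y": 0.03,"z": -0.03,"ax": 0.0,"ay": 0.0,"az": -0.1}
    - {"grip": 0.25,"x": -0.005,"y": 0.08,"z": -0.06,"ax": 0.0,"ay": 0.0,"az": -0.22}
    - {"grip": 0.25,"x": -0.01,"y": 0.14,"z": -0.09,"ax": 0.0,"ay": 0.0,"az": -0.36}
    - {"grip": 0.25,"x": -0.014,"y": 0.2,"z": -0.12,"ax": 0.0,"ay": 0.0,"az": -0.52}
    - {"grip": 0.25,"x": -0.018,"y": 0.26,"z": -0.15,"ax": 0.0,"ay": 0.0,"az": -0.68}
    - {"grip": 0.25,"x": -0.022,"y": 0.31,"z": -0.18,"ax": 0.0,"ay": 0.0,"az": -0.84}
    - {"grip": 0.25,"x": -0.024,"y": 0.35,"z": -0.21,"ax": 0.0,"ay": 0.0,"az": -0.99}

```text
time: 10.1
tool_pos: [0.5443, -0.0113, 0.269]
tcp_rot: [-3.061, -0.702, 0.007]
wrist_force: [1.0, -0.5, -0.4]
width: 0.372
grip_force: 10.9
```

```bash
python3 -c "
from h import *
go((0.52,-0.18,0.38),-34)"
```

```text
t 10.1 pos [ 0.5443 -0.0113  0.269 ] w 0.372 shift [-0.1917  0.2819 -0.2217] turn [-0.0055  0.0063 -1.0052]
```

Call:
step_arm:
  series:
    - {"grip": 0.25,"x": -0.02,"y": 0.03,"z": -0.03,"ax": 0.0,"ay": 0.0,"az": -0.1}
    - {"grip": 0.25,"x": -0.05,"y": 0.07,"z": -0.06,"ax": 0.0,"ay": 0.0,"az": -0.22}
    - {"grip": 0.25,"x": -0.08,"y": 0.12,"z": -0.09,"ax": 0.0,"ay": 0.0,"az": -0.36}
    - {"grip": 0.25,"x": -0.11,"y": 0.17,"z": -0.12,"ax": 0.0,"ay": 0.0,"az": -0.52}
    - {"grip": 0.25,"x": -0.14,"y": 0.21,"z": -0.16,"ax": 0.0,"ay": 0.0,"az": -0.68}
    - {"grip": 0.25,"x": -0.17,"y": 0.25,"z": -0.19,"ax": 0.0,"ay": 0.0,"az": -0.84}
    - {"grip": 0.25,"x": -0.19,"y": 0.28,"z": -0.22,"ax": 0.0,"ay": 0.0,"az": -0.98}

```text
time: 10.8
tool_pos: [0.52, -0.1786, 0.3792]
tcp_rot: [-2.781, -1.455, 0.004]
wrist_force: [-0.0, -0.3, -1.2]
width: 0.384
grip_force: 10.9
```

```bash
python3 -c "
from h import *
go((0.5,-0.32,0.45),-4)"
```

```text
t 10.8 pos [ 0.52   -0.1786  0.3792] w 0.384 shift [-0.2553  0.128  -0.1418] turn [-7.7000e-03  4.0000e-04 -1.0259e+00]
```

Call:
step_arm:
  series:
    - {"grip": 0.25,"x": -0.03,"y": 0.015,"z": -0.02,"ax": 0.0,"ay": 0.0,"az": -0.1}
    - {"grip": 0.25,"x": -0.07,"y": 0.035,"z": -0.04,"ax": 0.0,"ay": 0.0,"az": -0.22}
    - {"grip": 0.25,"x": -0.11,"y": 0.055,"z": -0.06,"ax": 0.0,"ay": 0.0,"az": -0.36}
    - {"grip": 0.25,"x": -0.15,"y": 0.075,"z": -0.08,"ax": 0.0,"ay": 0.0,"az": -0.52}
    - {"grip": 0.25,"x": -0.19,"y": 0.095,"z": -0.1,"ax": 0.0,"ay": 0.0,"az": -0.68}
    - {"grip": 0.25,"x": -0.23,"y": 0.115,"z": -0.13,"ax": 0.0,"ay": 0.0,"az": -0.84}
    - {"grip": 0.25,"x": -0.255,"y": 0.128,"z": -0.14,"ax": 0.0,"ay": 0.0,"az": -0.99}
    - {"grip": 0.25,"x": -0.255,"y": 0.128,"z": -0.14,"ax": 0.0,"ay": 0.0,"az": -0.99}
    - {"grip": 0.25,"x": -0.255,"y": 0.128,"z": -0.14,"ax": 0.0,"ay": 0.0,"az": -0.99}

```text
time: 11.7
tool_pos: [0.5003, -0.3181, 0.4487]
tcp_rot: [-2.32, -2.113, 0.0]
wrist_force: [0.1, -0.3, -0.5]
width: 0.373
grip_force: 10.9
```

```bash
python3 - <<'E'
from h import *
import pickle
s=bot.read_state(); print(s['tool_pos'],s['width'],s['grip_force'])
R=Ro.from_rotvec(s['tcp_rot']).as_matrix(); print(R.round(3).tolist())
T=s['tool_pos']+R@[0.035,0,-.03]
c=cam('top'); pickle.dump((c,s),open('cl.pkl','wb')); u,v=proj(c,T).astype(int); print(u,v)
u0,v0=u-50,v-37; print('crop org',u0,v0)
save('close.png',np.clip(cv2.resize(c['img'][v0:v0+75,u0:u0+100],(800,600),interpolation=cv2.INTER_CUBIC)*1.6,0,255).astype(np.uint8))
E
```

```text
[ 0.50031792 -0.31813359  0.44872703] 0.3728661040807161 10.935005951905623
[[0.093, 0.996, -0.003], [0.996, -0.093, 0.003], [0.002, -0.003, -1.0]]
499 236
crop org 449 199
```

View pics/close.png

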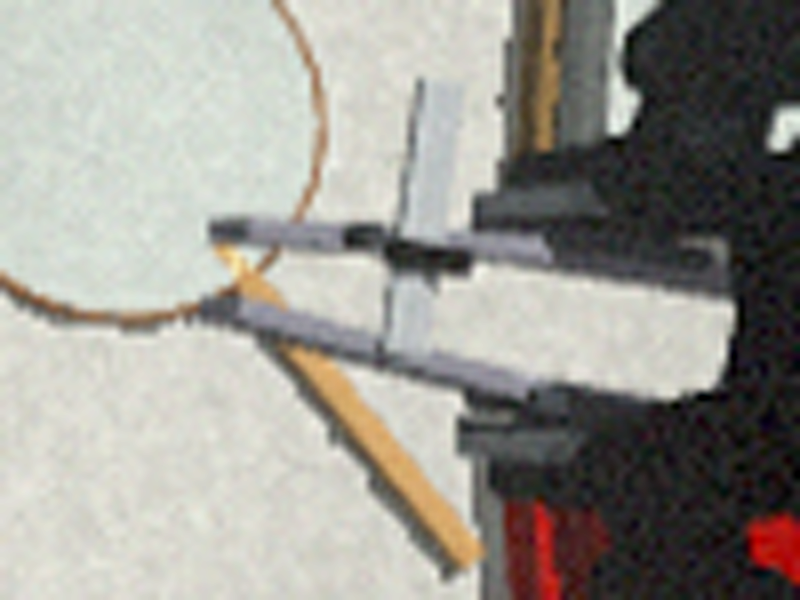

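The close view shows the pin as a dark block centred at about (368,235). The mark lies at (430,256) on the bar, which runs from (440,80) to (405,350), and the pin is slightly short of the mark. I'll measure it precisely.

```bash
cat > pm.py <<'E'
from h import *
def meas(c,s,org,k=8,z=.485,pinbox=(338,390,212,262),markbox=(392,480,228,285),b1=(415,460,95,215),b2=(385,440,290,335)):
    u0,v0=org; im=cv2.resize(c['img'][v0:v0+75,u0:u0+100],(800,600),interpolation=cv2.INTER_CUBIC)
    V=im.max(2).astype(float)
    def W(b,lo): 
        x0,x1,y0,y1=b; sub=V[y0:y1,x0:x1]; w=np.clip(lo-sub,0,None); yy,xx=np.mgrid[y0:y1,x0:x1]; w=w*(w>0); return np.array([(xx*w).sum(),(yy*w).sum()])/w.sum()
    X=lambda p: ray(c,(p[0]+.5)/k-.5+u0,(p[1]+.5)/k-.5+v0,z)[:2]
    pin,mk=W(pinbox,45),W(markbox,45)
    def barc(b):
        x0,x1,y0,y1=b; out=[]
        for y in range(y0,y1,4):
            r=V[y,x0-15:x1+15]; w=np.clip(r-r.max()*.9,0,None); out.append([x0-15+(np.arange(len(r))*w).sum()/w.sum(),y])
        return out
    R=Ro.from_rotvec(s['tcp_rot']).as_matrix(); yt=-R[:2,1]
    print('pin px',pin,'mark px',mk,'tool tweezers-y',yt.round(3))
    d=X(pin)-X(mk); xt=R[:2,0]
    print('d along x,y (tool yaw) mm',d@xt*1e3,d@yt*1e3)
    return X
E
python3 - <<'E'
from pm import *
import pickle
c,s=pickle.load(open('cl.pkl','rb')); X=meas(c,s,(449,199))
# bar left edge, arms: yaw
R=Ro.from_rotvec(s['tcp_rot']).as_matrix()
for a,b in [((418,90),(388,345)),((462,90),(432,345))]:
    d=X(b)-X(a); print('bar len',np.linalg.norm(d)*1e3,'ang to tool y deg',np.degrees(np.arctan2(d@R[:2,0],d@-R[:2,1])))
print('tipmid',X((215,263)),'gap',np.linalg.norm(X((212,228))-X((205,305)))*1e3)
im=cv2.resize(c['img'][199:274,449:549],(800,600),interpolation=cv2.INTER_CUBIC).max(2)
g=im[208:288:6,330:490:8]; print(g)
E
```

```text
pin px [361.7238342  239.88169257] mark px [427.94707474 256.71203923] tool tweezers-y [-0.996  0.093]
d along x,y (tool yaw) mm 10.770395334095042 -1.601536721553667
bar len 41.92629219642084 ang to tool y deg 2.796330677267472
bar len 41.922684336832525 ang to tool y deg 2.8500056697916856
tipmid [ 0.50908737 -0.24958669] gap 12.591957260628778
[[139 142 139 138 138 140 143 146 127  84 120 126 122 123 121 131 137 145
   58  52]
 [138 141 137 135 137 135 138 142 118  92 123 127 120 122 121 137 142 144
   60  52]
 [128 126 119 112 114 112 114 130 107 102 126 124 121 125 122 138 141 135
   54  41]
 [103 102  79  59  52  56  64 103  79 107 132 126 128 125 121 131 134 117
   47  36]
 [ 97  91  44  33  35  44  47  78  60 106 127 125 127 128 121 110 110 106
   73  65]
 [ 97  91  31  26  38  50  51  56  46  71  88  97 108 115 114  97  94 102
   96  95]
 [ 92  94  44  34  36  48  60  38  29  22  37  52  74  80  91  86  86  89
   90  99]
 [ 88  91  77  75  76  69  75  28  26  30  35  36  34  30  36  46  45  57
   75  88]
 [118 120 124 126 125 110  96  41  24  30  28  31  22  19  23  31  28  31
   61  81]
 [139 142 147 148 151 139 123  77  37  33  29  38  30  30  34  29  23  27
   81 108]
 [133 133 136 137 141 139 141 107  57  50  50  48  38  39  45  35  29  45
  119 148]
 [132 134 134 139 136 137 138 118  79  78  81  81  53  55  84  75  68  73
  134 145]
 [133 136 136 137 132 133 134 119 104 113 113 118  76  73 121 124 120 117
  140 142]
 [137 138 140 137 131 133 133 105 113 131 128 131 107  89 136 143 142 142
  137 137]]
```

Call:
step_arm:
  series:
    - {"grip": 0.275,"x": 0.0,"y": 0.0,"z": 0.0,"ax": 0.0,"ay": 0.0,"az": 0.0}
    - {"grip": 0.275,"x": 0.0,"y": 0.0,"z": 0.0,"ax": 0.0,"ay": 0.0,"az": 0.0}
    - {"grip": 0.275,"x": 0.0,"y": 0.0,"z": 0.0,"ax": 0.0,"ay": 0.0,"az": 0.0}
    - {"grip": 0.275,"x": 0.0,"y": 0.0,"z": 0.0,"ax": 0.0,"ay": 0.0,"az": 0.0}

```text
time: 12.15
tool_pos: [0.5006, -0.3181, 0.451]
tcp_rot: [2.32, 2.119, 0.0]
wrist_force: [0.5, -0.2, -0.5]
width: 0.367
grip_force: 11.8
```

```bash
python3 - <<'E'
from pm import *
import pickle
cs=[cam('top') for _ in range(4)]; c=cs[0]; c['img']=np.mean([x['img'] for x in cs],0).astype(np.uint8)
s=bot.read_state(); print(s['width'],s['grip_force']); pickle.dump((c,s),open('cl2.pkl','wb')); meas(c,s,(449,199))
save('close2.png',np.clip(cv2.resize(c['img'][219:242,487:511],(575,552),interpolation=cv2.INTER_NEAREST)*1.8,0,255).astype(np.uint8))
E
```

```text
0.3664551913590179 11.797462971881032
pin px [361.30431289 239.66675596] mark px [433.63716724 250.41177474] tool tweezers-y [-0.996  0.091]
d along x,y (tool yaw) mm 11.680636441829941 -0.5408551815497288
```

View pics/close2.png

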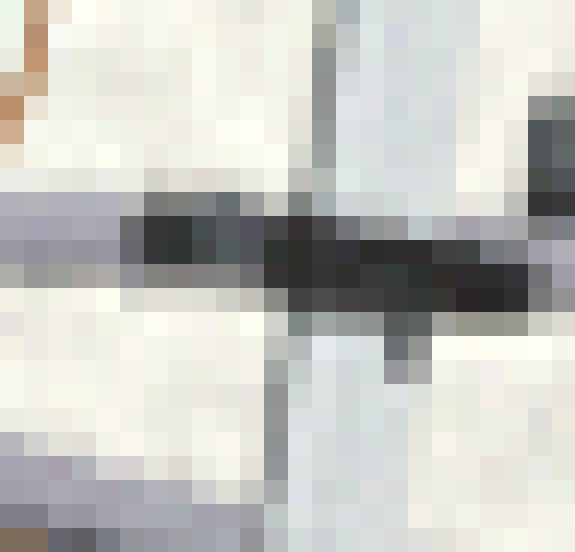

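The zoomed view shows the pin top near (225,236) and the mark top near (410,274), in line to about 1 mm after allowing for the bar's slope. I'll squeeze slightly more and carry the tweezers to the hanger.

```bash
python3 -c "
from h import *
go((0.647,-0.272,0.055),-5.2)"
```

```text
t 12.35 pos [ 0.5006 -0.3184  0.451 ] w 0.366 shift [0.1191 0.2831 0.7921] turn [ 0.0003  0.0002 -0.0001]
```

Call:
step_arm:
  series:
    - {"grip": 0.28,"x": 0.01,"y": 0.015,"z": 0.03,"ax": 0.0,"ay": 0.0,"az": 0.0}
    - {"grip": 0.285,"x": 0.025,"y": 0.04,"z": 0.08,"ax": 0.0,"ay": 0.0,"az": 0.0}
    - {"grip": 0.29,"x": 0.04,"y": 0.08,"z": 0.14,"ax": 0.0,"ay": 0.0,"az": 0.0}
    - {"grip": 0.29,"x": 0.055,"y": 0.12,"z": 0.21,"ax": 0.0,"ay": 0.0,"az": 0.0}
    - {"grip": 0.29,"x": 0.07,"y": 0.16,"z": 0.28,"ax": 0.0,"ay": 0.0,"az": 0.0}
    - {"grip": 0.29,"x": 0.085,"y": 0.2,"z": 0.35,"ax": 0.0,"ay": 0.0,"az": 0.0}
    - {"grip": 0.29,"x": 0.1,"y": 0.24,"z": 0.42,"ax": 0.0,"ay": 0.0,"az": 0.0}
    - {"grip": 0.29,"x": 0.119,"y": 0.27,"z": 0.49,"ax": 0.0,"ay": 0.0,"az": 0.0}
    - {"grip": 0.29,"x": 0.119,"y": 0.283,"z": 0.55,"ax": 0.0,"ay": 0.0,"az": 0.0}
    - {"grip": 0.29,"x": 0.119,"y": 0.283,"z": 0.6,"ax": 0.0,"ay": 0.0,"az": 0.0}
    - {"grip": 0.29,"x": 0.119,"y": 0.283,"z": 0.64,"ax": 0.0,"ay": 0.0,"az": 0.0}
    - {"grip": 0.29,"x": 0.119,"y": 0.283,"z": 0.66,"ax": 0.0,"ay": 0.0,"az": 0.0}

```text
time: 13.55
tool_pos: [0.6451, -0.2705, 0.1164]
tcp_rot: [-2.316, -2.115, 0.003]
wrist_force: [0.1, 1.0, -1.7]
width: 0.36
grip_force: 12.3
```

```bash
python3 -c "
from h import *
go((0.647,-0.272,0.055),-5.2)"
```

```text
t 13.55 pos [ 0.6451 -0.2705  0.1164] w 0.36 shift [-0.0029  0.0048  0.1228] turn [-0.0102 -0.0041  0.0003]
```

Call:
step_arm:
  series:
    - {"grip": 0.29,"x": 0.0,"y": 0.002,"z": 0.03,"ax": 0.0,"ay": 0.0,"az": 0.0}
    - {"grip": 0.29,"x": 0.0,"y": 0.002,"z": 0.06,"ax": 0.0,"ay": 0.0,"az": 0.0}
    - {"grip": 0.29,"x": 0.0,"y": 0.002,"z": 0.09,"ax": 0.0,"ay": 0.0,"az": 0.0}
    - {"grip": 0.29,"x": 0.0,"y": 0.002,"z": 0.11,"ax": 0.0,"ay": 0.0,"az": 0.0}
    - {"grip": 0.29,"x": 0.0,"y": 0.002,"z": 0.122,"ax": 0.0,"ay": 0.0,"az": 0.0}
    - {"grip": 0.29,"x": 0.0,"y": 0.002,"z": 0.122,"ax": 0.0,"ay": 0.0,"az": 0.0}
    - {"grip": 0.29,"x": 0.0,"y": 0.002,"z": 0.122,"ax": 0.0,"ay": 0.0,"az": 0.0}

```text
time: 14.25
tool_pos: [0.6482, -0.2724, 0.0604]
tcp_rot: [2.32, 2.118, 0.0]
wrist_force: [0.3, 0.2, -1.7]
width: 0.358
grip_force: 12.3
```

```bash
python3 - <<'E'
from h import *
import pickle
s=bot.read_state(); R=Ro.from_rotvec(s['tcp_rot']).as_matrix(); print(s['tool_pos'],s['width'],s['grip_force'],s['wrist_force'])
T=s['tool_pos']+R@[0.06,0,-.02]; o=[]
for n in('top','scene'):
    c=cam(n); pickle.dump(c,open(n+'3.pkl','wb')); u,v=proj(c,T).astype(int); print(n,'org',u-28,v-28,'tips pred',proj(c,T),'hanger',proj(c,(.6537,-.2109,.0235)))
    o.append(cv2.resize(c['img'][v-28:v+28,u-28:u+28],(392,392),interpolation=cv2.INTER_CUBIC))
save('fin.png',np.clip(np.hstack(o)*1.6,0,255).astype(np.uint8))
E
```

```text
[ 0.64818561 -0.27239514  0.060368  ] 0.3580731431926108 12.314378436421975 [ 0.34607276  0.1840712  -1.70830382]
top org 347 146 tips pred [375.31791016 174.60469186] hanger [369.41642552 178.49219594]
scene org 191 234 tips pred [219.8051441  262.55698274] hanger [222.5943687  278.81192139]
```

View pics/fin.png

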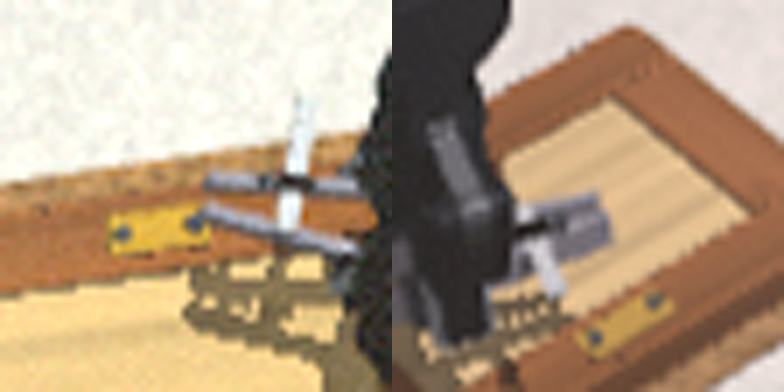

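The final view shows the tips at about (207,200) in the top crop, just by the hanger. Pin and mark sit together near (268,182) and (291,184). I'll triangulate the tips.

```bash
python3 - <<'E'
from h import *
import pickle
a,b=[pickle.load(open(n+'3.pkl','rb')) for n in('top','scene')]
K=lambda c:np.array([[c['fx'],0,c['cx']],[0,c['fy'],c['cy']],[0,0,1]])@np.column_stack([c['R'],c['t']])
pa=np.array([347+(206.5+.5)/7-.5,146+(199+.5)/7-.5]); pb=np.array([191+(603-392+.5)/7-.5,234+(217+.5)/7-.5])
X=cv2.triangulatePoints(K(a),K(b),pa,pb).ravel(); X=X[:3]/X[3]; print('tips top',X,'reproj',proj(a,X)-pa,proj(b,X)-pb)
print('at z .08',ray(a,*pa,.08),'hanger d',(ray(a,*pa,.08)-[.6537,-.2109,0])[:2])
s=bot.read_state(); print(s['width'],s['joint_vel'].round(4),s['tool_pos'])
E
```

```text
tips top [ 0.65667854 -0.21355488  0.07660285] reproj [-0.73128917 -0.40054852] [-0.52859405 -0.01765006]
at z .08 [ 0.65513758 -0.21448781  0.08      ] hanger d [ 0.00143758 -0.00358781]
0.35485294794209726 [-0.0002 -0.0011 -0.001  -0.0013  0.0004  0.0016] [ 0.64856711 -0.27256778  0.06100415]
```

Pin and mark line up (pin-to-mark slope about 6°, bar about 7°). The tips are within 5 mm of the hanger centre and about 5 cm above it, and everything is still. I'm handing the job in.

```bash
python3 -c "
from h import *
print(bot.finish_job())"
```

```text
the job is handed in; nothing more can be done
None
```

The job is handed in, with no verdict returned: the turnbutton is square across the board, and the tweezers are held still with the pin in line with the mark to about 1 mm by camera and the tips about 5 cm above the hanger plate.

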